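# Load a heel block into the drilling jig and lock it in

## Task

Put the pale wooden heel block into the matching pocket of the green jig, fully home and flat on the pocket floor, setting it in gently without dropping or ramming it. Then swing the steel keeper bar by its red handle all the way over the block to its stop, and let go. Leave the dark heel block, the hammer and the blue oil bottle where they are.

Things in the scene. Friction and masses are not known exactly. Their poses are not given: they have to be found in the camera images.
- heel: Pale wood sandal heel block, upright D-shaped prism, 62 long (x) x 52 wide (y) x 38 mm high, about 85 g. Origin: centre of its underside; z up. Flat face at x = +31; parallel sides y = +-26 from x = -5 to +31; back end a half round of radius 26 about x = -5. Small black dot amid the top. Stands on its underside on the table; it and the dark one may swap places.
- dark_heel: Dark brown heel block of the same shape and size, same axes. Bystander, not to be moved.
- pocket (a point): Centre of the jig's D-shaped pocket floor, 12 mm above the table. A seated heel block's origin and axes coincide with this frame (flat face towards +x, the pivot). 2 mm clearance all round: flat end x = +33, sides y = +-28, half round of radius 28 about x = -5. The seated block stands 26 mm above the pocket's rim; fingers holding it must stay above the rim.
- jig: Jig fixed to the table, origin on the table under the pocket's centre, axes as the pocket's. Green base plate 12 mm thick, from x = -64 to +92, y = +-52. On it an aluminium rim 11 thick and 12 mm high walls the pocket (rim top 24 above the table; mouth chamfered 2.7 wide over the top 4).
- keeper_pivot (a point): On the vertical pivot axis of the keeper bar, at x = +64 mm, y = 0 in the pocket frame, at the bar's top face, 63 mm above the table. The post below has radius 10. The point turns with the bar: its y axis runs along the bar from pivot to handle.
- keeper_handle (a point): Middle of the red upright round handle, diameter 16 mm, rising 36 above the bar's top (63 to 99 above the table; this point is at 81), 115 mm from the pivot axis. The steel bar is 22 wide, 10 mm thick, underside 53 above the table, and reaches 128 from the pivot; it passes 3 mm above a fully seated block and would strike one that is not home.
- keeper (a joint): Swing of the keeper bar about its vertical pivot, rad, growing anticlockwise seen from above. 0: bar points along the jig's +y (parked open, starts near this); 1.571: at its stop, pointing along the jig's -x across the middle of the block. Range -0.5 to 1.571. Stays where it is left; light friction.
- hammer: Hammer lying on the table, about 260 mm long along x, bystander.
- oiler: Blue oil bottle, diameter 52, 120 mm high, origin at the centre of its underside, bystander.
There are look-alikes about, which are no part of the job. Of the things that look like the heel, the larger one is meant. Leave any yellow look-alike of the jig alone.

How it is judged:
By the outcome, as a careful person would: the job done as asked, in the order asked, and still so for the second after the job is handed in, with the robot touching nothing.
It also fails if it takes over 51 s, if anything falls off the work surface, if the arm or the gripper's body presses on something with over 40 N, if the wrist force passes 120 N, or if a joint passes its speed limit or range.

## Robot

A 6-joint arm with a two-finger parallel gripper is mounted at the origin on the work surface. World frame = base frame: x ahead of the robot, y to its left, z up, the work surface at z = 0. Lengths are in m, angles in rad, forces in N, time in s.
With the tool pointing down it reaches from about 0.275 to 0.75 m from the base axis. Payload 10.2 kg.
Tool frame: the origin (TCP) lies midway between the tips of the shut fingers; the grasp point (between the pads) lies 19 mm behind it (env.hold_point_z is the distance from the TCP to the grasp point, in m); z points along the fingers, y is the line along which they close (so a half turn about z gives the same grasp; the last joint's range is limited). The gripper opens to 85 mm and grips with 20 to 120 N. Pads are 22 mm wide; open, the fingers measure 114 mm over their backs; the gripper's body (76 mm by 85 mm) begins 54 mm behind the grasp point. The pads swing forward as they close: fully open they stand 13 mm farther back than shut.
Start: joints at [-1.362, 0.313, 1.498, -0, 1.331, -0.223], TCP at [0.22, -0.477, 0.205] pointing down, gripper open.
Joint ranges: [-2.94, 2.94], [-0.97, 2.17], [0.19, 2.56], [-1.23, 4.37], [0.02, 3.11], [-2.88, 2.88]. Speed limits (rad/s): [2.39, 2.39, 3.01, 3.14, 3.14, 3.14].

## Interface

Orientations are given as a unit quaternion [x, y, z, w].
In Python, from bench import env, kinematics, monitor, eyes, job gives the robot as it stands. The module is installed in compiled form; this text tells all that it offers. Calls block until the motion is done:
- env.reach(position, orientation): joint-space move of the TCP to a pose.
- env.movel(position, velocity=0.15, frame=None, guard=None): straight line of the TCP; frame=None keeps the orientation; velocity is the mean speed in m/s. With guard (N) it stops when the force on the tool has changed by that much, and returns True; else False.
- env.set_joints(angles): joint-space move.
- env.release() and env.close_gripper(effort=None): open the fingers fully, or close them until they stop; effort is the grip in N (None keeps the last).
- env.hold(seconds).
- kinematics.ik(position, orientation): joint angles nearest the present ones, or None.
- monitor.sense(): the state.
- eyes.grab_frame(name): name is "scene" or "top" or "wrist"; returns a dict with "frame" (400x640x3 uint8, red, green, blue), "mtx" (3x3 intrinsics, pixels), "k1" (the pictures are not rectified: a ray, as slopes to the right and down, at radius r is drawn at 1 + k1 r^2 times it, then the intrinsics apply), "view" (4x4, takes a point from world to camera coordinates). Camera axes: x right, y down, z forward; pixel columns grow to the right and rows downward; lengths in m; the calibration is good to about 2 mm. A picture is of the moment at which its call begins. There is no depth.
A pose or a line that the arm cannot do raises env.MotionError and nothing moves.
- job.hand_in(): hands the job in; it is judged then, once.
The state is a dict: "clock": time; "joints": joint angles; "qvel": joint speeds; "joint_efforts": joint torques, N m; "position": TCP position; "ee_rot": TCP orientation; "contact_force": force on the tool from outside, world axes, zero at the start; "ft_torque": the same for the moment, N m; "finger_gap": opening from 0.0 (shut) to 1.0 (fully open); "gripper_force": force on a finger pad.
Only numpy, scipy, OpenCV 4.12 (cv2) and the standard library are available. Lean on these libraries where they do the work, as an engineer would, in place of code of your own. Each camera call takes 0.05 s, during which the arm holds its last target. There are 200 camera calls.

## Working session

There is one attempt and no reset: what is moved stays moved. The work goes in short steps, each a Python script; the robot and the scene stay as the last script left them, time stands still between calls to the robot, and variables do not carry over. Pictures are saved under pics/ and viewed, at most 10 in all, crops included, and the job is handed in when it is done.

```bash
mkdir -p pics
cat > h.py <<'E'
import numpy as np, cv2
from bench import env, kinematics, monitor, eyes, job
def grab(name, save=None):
    f=eyes.grab_frame(name)
    if save: cv2.imwrite(f'pics/{save}.png', f['frame'][:,:,::-1])
    return f
def pix2plane(f, uv, z):
    """pixels -> world points on the plane at height z"""
    k=f['mtx']; V=np.array(f['view']); R,t=V[:3,:3],V[:3,3]; c=-R.T@t
    uv=np.atleast_2d(np.float64(uv)); d=(uv-[k[0][2],k[1][2]])/[k[0][0],k[1][1]]
    s=d.copy()
    for _ in range(20): s=d/(1+f['k1']*(s**2).sum(1,keepdims=True))
    r=np.c_[s,np.ones(len(s))]@R
    return c+r*((z-c[2])/r[:,2:3])
def w2pix(f,p):
    p=np.atleast_2d(np.float64(p)); V=np.array(f['view']); q=p@V[:3,:3].T+V[:3,3]
    s=q[:,:2]/q[:,2:]; s=s*(1+f['k1']*(s**2).sum(1,keepdims=True)); k=f['mtx']
    return s*[k[0][0],k[1][1]]+[k[0][2],k[1][2]]
def down(yaw):
    """tool z down, tool y along world angle yaw"""
    from scipy.spatial.transform import Rotation as R
    y=np.array([np.cos(yaw),np.sin(yaw),0]); z=np.array([0,0,-1.]); x=np.cross(y,z)
    return R.from_matrix(np.c_[x,y,z]).as_quat()
E
python3 - <<'E'
from h import *
a=grab('top','top0'); b=grab('scene','scene0')
for f in (a,b):
    V=np.array(f['view']); print(-V[:3,:3].T@V[:3,3], f['mtx'][0][0], f['k1'])
s=monitor.sense(); print(s['clock'],s['ee_rot'],s['position'],env.hold_point_z)
E
```

```text
[0.24176341 0.0111854  1.27018085] 384.7464659423213 -0.0010793254619358562
[ 0.97659744 -0.5556219   0.99185827] 413.9552539667795 -0.10871998513552367
0.1 [ 9.76785844e-01  2.14217347e-01  6.56659014e-06 -5.86295991e-04] [ 0.21963338 -0.47657795  0.2048819 ] 0.0187
```

View pics/top0.png

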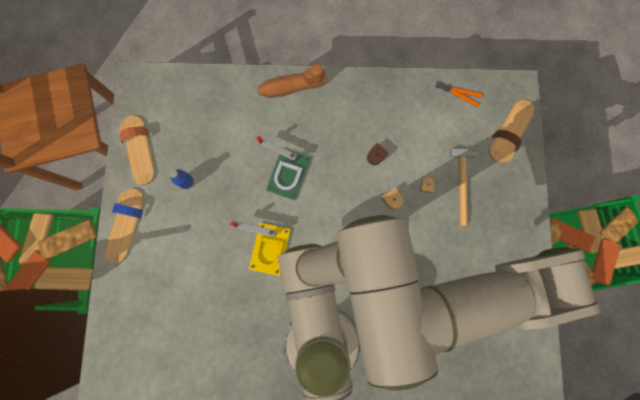

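View pics/scene0.png

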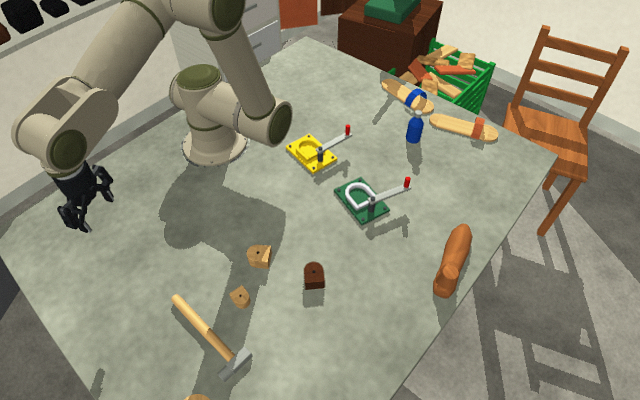

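The top view shows two pale heel blocks, at (393,198) and (428,185). The dark heel is at (377,154), the green jig at (290,174) with its red handle at (260,140), and the yellow look-alike jig at (270,250). The scene view shows the same pale blocks at (259,255) and (240,297), the dark one at (314,275) and the green jig at (362,200).

The candidates for the heel are therefore top (393,198), top (428,185) and the dark block at (377,154). I choose (393,198), the larger pale one, and will check it by size and in a crop.

Run:
```python
from h import *
f=grab('top'); im=f['frame']; g=grab('scene'); 
c1=cv2.resize(im[125:225,350:450],(400,400),interpolation=cv2.INTER_CUBIC)
c2=cv2.resize(g['frame'][220:320,210:310],(400,400),interpolation=cv2.INTER_CUBIC)
cv2.imwrite('pics/crop1.png',np.hstack([c1,c2])[:,:,::-1])
hsv=cv2.cvtColor(im,cv2.COLOR_RGB2HSV)
def blobs(m,roi,z,name,mn=15):
    k=np.zeros_like(m); x0,y0,x1,y1=roi; k[y0:y1,x0:x1]=m[y0:y1,x0:x1]
    for c in cv2.findContours(k,cv2.RETR_EXTERNAL,cv2.CHAIN_APPROX_NONE)[0]:
        if cv2.contourArea(c)<mn: continue
        p=pix2plane(f,c[:,0,:],z)[:,:2]; r=cv2.minAreaRect(np.float32(p*1000))
        print(name,cv2.contourArea(c),c[:,0].mean(0).round(1),np.round(r[0],1),np.round(r[1],1),round(r[2],1))
blobs(cv2.inRange(hsv,(8,70,60),(25,255,255)),(360,160,445,220),.038,'wood')
blobs(cv2.inRange(hsv,(0,60,20),(14,255,120)),(360,135,400,172),.038,'dark')
blobs(cv2.inRange(hsv,(60,70,40),(90,255,255)),(250,130,330,215),.012,'green')
blobs(cv2.inRange(hsv,(0,150,70),(6,255,255)),(250,130,330,165),.099,'red',2)
```

```text
wood 306.5 [392.5 198.9] [ 460.6 -222.7] [63.9 60.7] 32.2
wood 182.5 [427.1 185.4] [ 511.9 -335.3] [45.8 53.9] 88.3
wood 37.5 [374.3 161.4] [ 585.5 -163.7] [13.7 43.1] 1.2
dark 255.5 [376.4 154.4] [ 610.8 -168. ] [49.7 68.6] 46.4
green 190.5 [286.6 175.6] [536.5 128. ] [47.  56.6] 73.8
green 343.0 [288.1 175. ] [546.6 123.6] [ 99.6 150.1] 71.9
red 13.5 [259.  138.7] [636.8 212.5] [18.9 11. ] 20.3
```

View pics/crop1.png

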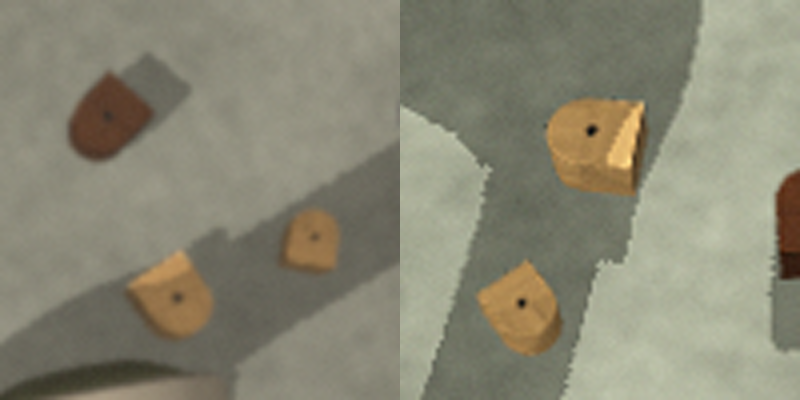

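Both crops show pale block (394,199) clearly larger than the one at (428,185): measured about 61×64 mm against 46×54 mm. Its dot is near top (394,199) and its flat face points up-left. I'll go above it and look with the wrist camera.

Run:
```python
from h import *
f=grab('top'); p=pix2plane(f,[394.2,199.2],.038)[0]; g=grab('scene')
q=pix2plane(g,[210+(592-400)/4,220+130/4],.038)[0]; print(p,q)
m=(p+q)/2
env.reach([m[0],m[1],.20],down(np.radians(-53)))
s=monitor.sense(); print(s['clock'],s['position'],s['joints'])
w=grab('wrist','w1'); V=np.array(w['view']); print(-V[:3,:3].T@V[:3,3],V[2,:3],w2pix(w,[*m[:2],.038]))
```

```text
[ 0.46191417 -0.22728466  0.038     ] [ 0.46453332 -0.2236833   0.038     ]
1.6167 [ 0.46288426 -0.22633478  0.19999478] [-6.82331123e-01  2.95616312e-01  1.53541587e+00 -2.31422086e-04
  1.31045763e+00  2.43959980e-01]
[ 0.51900666 -0.18345877  0.36859491] [-0.22092386 -0.16699243 -0.96088822] [[315.06020921 175.05502216]]
```

View pics/w1.png

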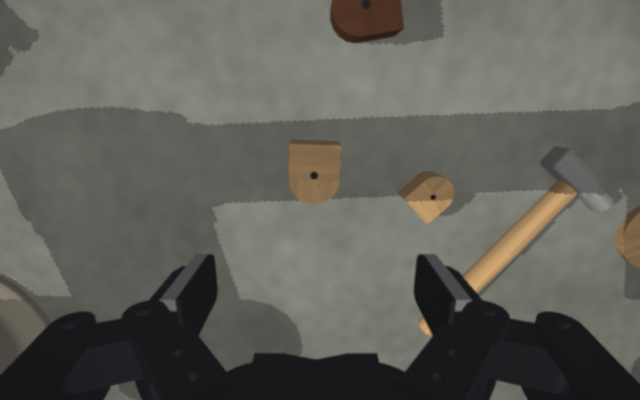

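The wrist view shows the heel at (314,175) with vertical sides at u = 289 and 341 and its flat face at the top (v≈145). The smaller block is at (430,197), and the dark one is at (367,10). Next I fit the heel's outline and grasp it.

Run:
```python
from h import *
w=grab('wrist'); hsv=cv2.cvtColor(w['frame'],cv2.COLOR_RGB2HSV)
m=cv2.inRange(hsv,(8,80,50),(25,255,255)); k=np.zeros_like(m); k[125:215,270:365]=m[125:215,270:365]
c=max(cv2.findContours(k,cv2.RETR_EXTERNAL,cv2.CHAIN_APPROX_NONE)[0],key=cv2.contourArea)[:,0,:]
print(cv2.boundingRect(c))
P=pix2plane(w,c,.038)[:,:2]
mid=(c[:,1]>153)&(c[:,1]<176); L=P[mid&(c[:,0]<310)]; Rr=P[mid&(c[:,0]>320)]
def fit(p):
    d=cv2.fitLine(np.float32(p),cv2.DIST_HUBER,0,.01,.01).ravel(); v=d[:2]; 
    return (v if v[0]>0 else -v), d[2:]
(v1,p1),(v2,p2)=fit(L),fit(Rr); x=(v1+v2)/np.linalg.norm(v1+v2); n=np.array([-x[1],x[0]])
print('yaws',np.degrees(np.arctan2(v1[1],v1[0])),np.degrees(np.arctan2(v2[1],v2[0])),'width',(p1-p2)@n)
dk=cv2.inRange(w['frame'],(0,0,0),(60,50,45)); dk[:165]=0; dk[186:]=0; dk[:,:304]=0; dk[:,325:]=0
v,u=np.nonzero(dk); dot=pix2plane(w,[u.mean(),v.mean()],.038)[0,:2]; print('dot',u.mean(),v.mean(),dot,len(u))
mc=(p1+p2)/2; o=mc+((dot-mc)@x)*x; print('origin',o,'dot off',(dot-mc)@n,'round end',((P-o)@x).min(),'far',((P-o)@x).max())
np.save('o.npy',np.r_[o,np.arctan2(x[1],x[0])])
```

```text
(288, 140, 53, 64)
yaws 33.352932 34.390823 width 0.050372526
dot 313.51612903225805 174.7741935483871 [ 0.46246025 -0.22419281] 31
origin [ 0.46246555 -0.22420071] dot off 9.511811709506275e-06 round end -0.02969579134692311 far 0.0344764853621784
```

Run:
```python
from h import *
x,y,a=np.load('o.npy'); g=np.array([x,y])+.008*np.array([np.cos(a),np.sin(a)]); q=down(a-np.pi/2)
env.movel([*g,.09],velocity=.25,frame=q)
print(env.movel([*g,.012],velocity=.1,guard=8), monitor.sense()['position'])
env.close_gripper(40); env.hold(.2); s=monitor.sense(); print(s['clock'],s['finger_gap'],s['gripper_force'],s['contact_force'])
env.movel([*g,.11],velocity=.15); s=monitor.sense(); print(s['clock'],s['finger_gap'],s['gripper_force'],s['contact_force'])
w=grab('wrist','w2'); t=grab('top')
np.save('grasp.npy',np.r_[s['position'],s['ee_rot']])
```

```text
False [ 0.46951086 -0.22004531  0.01266678]
4.2083 0.008063541838847155 2.4241099879145622 [-0.56728671  0.05621639  4.73268572]
5.0083 -0.0004914884588751781 0.0 [0.22324986 0.95388957 0.09362878]
```

View pics/w2.png

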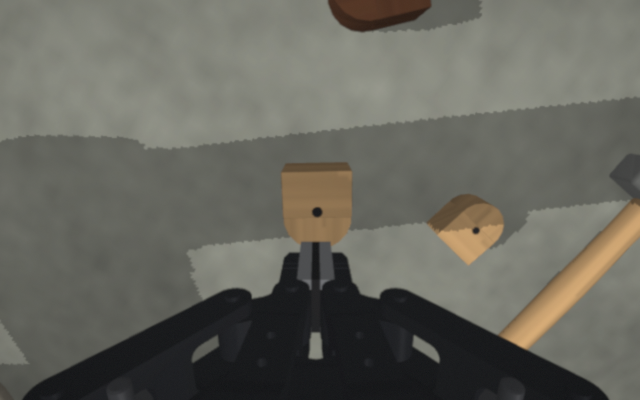

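The gripper shut on nothing: the heel is now at (316,205) in the wrist view, still upright ahead of the fingers. I'll re-locate it and compare the TCP projection with the fingertips.

```bash
cat >> h.py <<'E'
def fitline(p):
    d=cv2.fitLine(np.float32(p),cv2.DIST_HUBER,0,.01,.01).ravel(); return (d[:2] if d[0]>0 else -d[:2]), d[2:]
def locate(w,guess,yaw,z=.038):
    """heel origin and yaw from sides and dot in a wrist view, heel top at z"""
    u0,v0=w2pix(w,[*guess,z])[0].astype(int); im=w['frame']; hsv=cv2.cvtColor(im,cv2.COLOR_RGB2HSV)
    m=cv2.inRange(hsv,(8,80,50),(25,255,255)); k=np.zeros_like(m); s=np.s_[max(v0-60,0):v0+60,u0-60:u0+60]; k[s]=m[s]
    c=max(cv2.findContours(k,cv2.RETR_EXTERNAL,cv2.CHAIN_APPROX_NONE)[0],key=cv2.contourArea)
    hull=np.zeros_like(m); cv2.fillPoly(hull,[c],255); hull=cv2.erode(hull,np.ones((9,9)))
    v,u=np.nonzero((im.max(2)<60)&(hull>0)); dot=pix2plane(w,[u.mean(),v.mean()],z)[0,:2]
    P=pix2plane(w,c[:,0,:],z)[:,:2]; x=np.array([np.cos(yaw),np.sin(yaw)])
    for _ in range(3):
        n=np.array([-x[1],x[0]]); l=(P-dot)@np.c_[x,n]; mid=(l[:,0]>-.003)&(l[:,0]<.024)
        (a,p1),(b,p2)=fitline(P[mid&(l[:,1]>0)]),fitline(P[mid&(l[:,1]<0)])
        a,b=[t*np.sign(t@x) for t in (a,b)]; x=(a+b)/np.linalg.norm(a+b)
    n=np.array([-x[1],x[0]]); mc=(p1+p2)/2; o=mc+((dot-mc)@x)*x; l=(P-o)@x
    print('origin',o,'yaw',np.degrees(np.arctan2(x[1],x[0])),'width',(p1-p2)@n,'ends',l.min(),l.max(),'dotoff',(dot-mc)@n,'npx',len(u))
    return o,np.arctan2(x[1],x[0])
E
python3 - <<'E'
from h import *
w=grab('wrist'); o=np.load('o.npy')
s=monitor.sense(); print(w2pix(w,s['position']),w2pix(w,s['position']+[0,0,.019]),w2pix(w,[*o[:2],.038]))
n,y=locate(w,o[:2],o[2]); print('shift',n-o[:2])
E
```

```text
[[316.27829396 238.62205866]] [[316.33644082 253.82986114]] [[316.77149482 211.42580603]]
origin [ 0.46243184 -0.22443843] yaw 35.09216465132493 width 0.05080161451512938 ends -0.026534667661259524 0.03695301802673849 dotoff 0.00014460340313951492 npx 60
shift [-3.37186700e-05 -2.37725382e-04]
```

The heel has not moved (shift of 0.2 mm), and the TCP projection fits the fingertips. I'll repeat the grasp with pictures at each stage.

Run:
```python
from h import *
x,y,a=np.load('o.npy'); a=np.radians(34.5); np.save('o.npy',[x,y,a]); g=np.array([x,y])+.008*np.array([np.cos(a),np.sin(a)]); q=down(a-np.pi/2)
env.release(); env.movel([*g,.10],velocity=.2,frame=q); s=monitor.sense(); print(s['clock'],s['finger_gap'])
tiles=[]
def snap():
    w=grab('wrist')['frame']; sc=grab('scene'); u,v=w2pix(sc,[*g,.05])[0].astype(int)
    tiles.append(np.vstack([w[100:350,120:520][::1],cv2.resize(sc['frame'][v-50:v+50,u-80:u+80],(400,250))]))
    s=monitor.sense(); print(s['clock'],s['position'],s['finger_gap'],s['gripper_force'],s['contact_force'])
print(env.movel([*g,.012],velocity=.12,guard=8)); snap()
env.close_gripper(40); snap()
cv2.imwrite('pics/stage.png',np.hstack(tiles)[:,:,::-1])
```

```text
6.1917 1.0010496433514953
False
7.175 [ 0.46948367 -0.21999761  0.01278615] 0.9982777621541371 0.0 [-0.20473953 -0.06649762  0.61314767]
8.0417 [ 0.46918694 -0.21976871  0.0121689 ] -0.002970232998445065 2.0735642686486244 [-0.51176433  1.02670594  4.33588794]
```

View pics/stage.png

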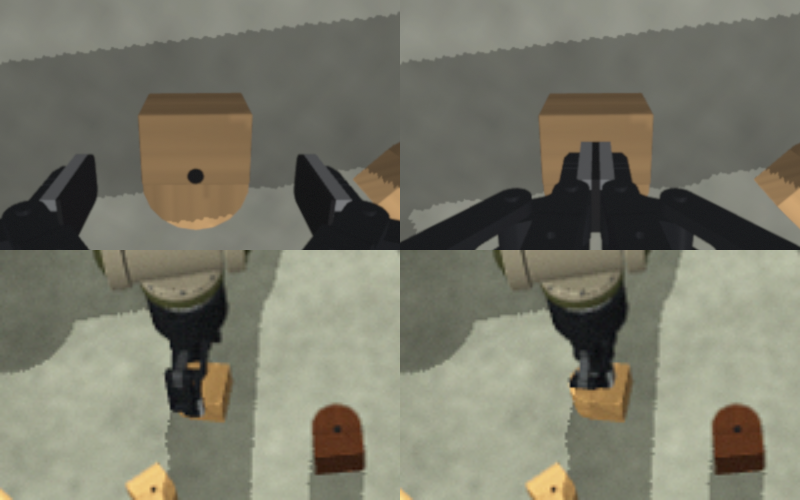

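The stage picture shows the open fingers beside the heel, then shut apparently on top of it (4 N upward) with the heel unmoved. So the tips seem higher than the TCP says. I'll check by triangulating the tip in the scene view.

Run:
```python
from h import *
x,y,a=np.load('o.npy'); g=np.array([x,y])+.008*np.array([np.cos(a),np.sin(a)])
sc=grab('scene'); w=grab('wrist'); t=grab('top'); u,v=w2pix(sc,[*g,.05])[0].astype(int)
def tile(p): return (w2pix(sc,p)-[u-80,v-50])*2.5+[0,250]
ty=np.array([np.cos(a-np.pi/2),np.sin(a-np.pi/2)])
for z in (.012,.025,.04,.051): print(z,'open near tip',tile([*(g+.05*ty),z]),'shut tip',tile([*g,z])+[400,0])
ox=np.array([np.cos(a),np.sin(a)]); o=np.array([x,y])
for n,p in dict(dot=o,c1=o+.031*ox+.026*ty,c2=o+.031*ox-.026*ty,back=o-.031*ox).items():
    print(n,'top',tile([*p,.038])+[400,0],'bottom',tile([*p,0])+[400,0])
s=monitor.sense(); print(s['position'],s['ee_rot'],s['joints'])
```

```text
0.012 open near tip [[196.55921337 433.75035394]] shut tip [[605.81116181 393.71016258]]
0.025 open near tip [[195.07527909 427.78338287]] shut tip [[604.45751804 387.52725532]]
0.04 open near tip [[193.32948449 420.75566685]] shut tip [[602.8661211  380.25029472]]
0.051 open near tip [[192.0257837  415.50210695]] shut tip [[601.67850689 374.8140019 ]]
dot top [[595.83229478 380.47480461]] bottom [[599.9772929  398.57008166]]
c1 top [[619.38453912 404.2573592 ]] bottom [[622.98625514 422.00732747]]
c2 top [[628.47990776 363.1019125 ]] bottom [[631.73321672 381.46099018]]
back top [[567.87567013 377.54718146]] bottom [[572.72953998 395.66683177]]
[ 0.46918095 -0.2197561   0.01216316] [9.55018481e-01 2.96546227e-01 1.09304944e-04 1.52668145e-04] [-6.64443522e-01  5.37792918e-01  1.72934208e+00  7.87369575e-06
  8.74082176e-01  3.04199408e-01]
```

The tip heights are ambiguous in the picture, so I'll probe: touch the heel's top and then the bare table with shut fingers under guard.

Run:
```python
from h import *
def st(n): s=monitor.sense(); print(n,round(s['clock'],2),s['position'].round(4),np.round(s['contact_force'],2),round(s['finger_gap'],3))
p=monitor.sense()['position'].copy(); st('now')
env.movel([p[0],p[1],.075],velocity=.2); st('up')
print(env.movel([p[0],p[1],.012],velocity=.04,guard=3)); st('probe heel')
env.movel([p[0],p[1],.07],velocity=.2)
x,y,a=np.load('o.npy'); q=p[:2]+.07*np.array([np.cos(a),np.sin(a)])
env.movel([*q,.07],velocity=.25); print(env.movel([*q,.004],velocity=.06,guard=3)); st('probe table')
env.movel([*q,.10],velocity=.2); env.movel([*p[:2],.12],velocity=.2)
w=grab('wrist'); locate(w,[x,y],a)
```

```text
now 8.19 [ 0.4692 -0.2198  0.0122] [-0.19  0.24  4.61] 0.007
up 8.66 [ 0.469  -0.2196  0.0747] [-0.41 -0.43 -0.35] 0.001
True
probe heel 10.2 [ 0.4692 -0.2197  0.0121] [ 0.3  -0.75  5.32] -0.002
False
probe table 12.32 [ 0.5271 -0.1802  0.0044] [-0.4   0.15  0.56] -0.003
origin [ 0.46227247 -0.22462747] yaw 35.525013112758224 width 0.05063182688739827 ends -0.02838113339567685 0.036863848365156895 dotoff 0.00028243539016598127 npx 55
```

The shut tips touch the heel's top at a reported z of 0.012, and reach no table at 0.004. So the real tips sit about 26 mm above the reported TCP, which agrees with the wrist view once pad width is counted. I'll apply a −26 mm z offset, under guard, and grasp again.

```bash
echo "DZ=-.026" >> h.py
python3 - <<'E'
from h import *
x,y,a=np.load('o.npy'); g=np.array([x,y])+.008*np.array([np.cos(a),np.sin(a)]); q=down(a-np.pi/2)
def st(n): s=monitor.sense(); print(n,round(s['clock'],2),s['position'].round(4),np.round(s['contact_force'],2),round(s['finger_gap'],3),s['gripper_force'])
env.release(); env.movel([*g,.05],velocity=.25,frame=q)
print(env.movel([*g,.012+DZ],velocity=.12,guard=8)); st('at')
env.close_gripper(40); st('shut')
s=monitor.sense()
if s['finger_gap']>.4:
    env.movel([*g,.07],velocity=.15); st('lift'); 
w=grab('wrist','w3'); s=monitor.sense()
u,v=w2pix(w,[x,y,s['position'][2]-DZ-.012+.038])[0]; print(u,v)
cv2.imwrite('pics/w3.png',w['frame'][150:400,100:540,::-1])
E
```

```text
False
at 15.43 [ 0.4697 -0.2201 -0.013 ] [ 0.16 -0.73  0.16] 1.002 0.0
shut 15.84 [ 0.4695 -0.22   -0.0132] [-1.11  0.38  5.71] 0.604 42.37011750228703
lift 16.55 [ 0.4686 -0.2193  0.0691] [ 0.08  0.81 -1.12] 0.605 41.690204702317715
317.69768999794536 306.81281318652196
```

View pics/w3.png

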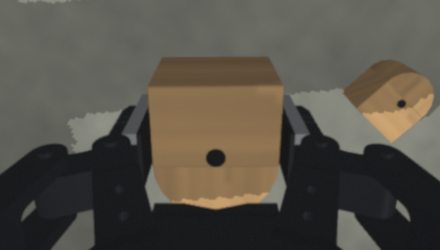

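The heel is gripped: the gap is 51 mm, its dot is at (316,308) against (318,307) predicted, and the flat face is square to the pads. Now I go short of the green jig and look with the wrist camera.

Run:
```python
from h import *
s=monitor.sense(); p=s['position']; env.movel([p[0],p[1],.15],velocity=.2)
a=np.radians(-18); pk=np.array([.535,.128]); ax=np.array([np.cos(a),np.sin(a)])
st=pk-.085*ax; q=down(a-np.pi/2); print(st,kinematics.ik([*st,.17],q))
env.reach([*st,.17],q); s=monitor.sense(); print(s['clock'],s['position'],s['finger_gap'])
w=grab('wrist','w4'); print(w2pix(w,[*pk,.012]))
np.savez('w4.npz',**{k:w[k] for k in ('frame','mtx','k1','view')})
```

```text
[0.4541602  0.15426644] [ 8.25344413e-02  2.45588410e-01  1.68325946e+00 -4.44089210e-16
  1.21274478e+00  1.96749003e+00]
18.625 [0.45422937 0.15373984 0.16949992] 0.5987809400278054
[[315.19844739  86.52108348]]
```

View pics/w4.png

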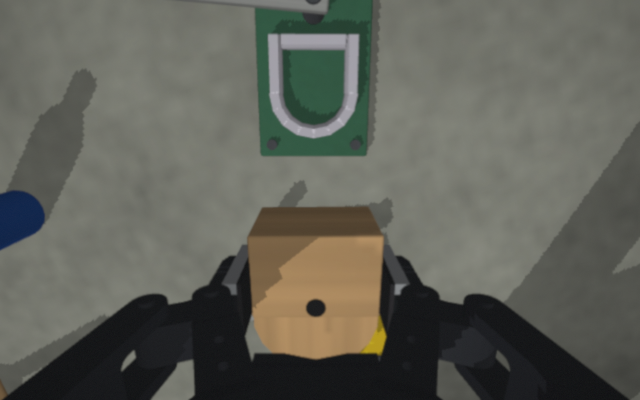

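The wrist view shows the plate's left edge at u≈259, right edge at u≈370 and near edge at v≈155. The rim's outer edge runs from u = 268 to 358 and v = 34 to 137, and the pivot is near (313,10). I fit the plate edges at 12 mm and the rim at 24 mm.

Run:
```python
from h import *
w=dict(np.load('w4.npz')); im=w['frame']; hsv=cv2.cvtColor(im,cv2.COLOR_RGB2HSV)
g=cv2.inRange(hsv,(60,80,20),(90,255,255)); g[175:]=0; g[:, :235]=0; g[:,400:]=0
r=cv2.inRange(hsv,(0,0,110),(180,70,255)); r[:30]=0;r[145:]=0;r[:,:264]=0;r[:,363:]=0
G=cv2.findContours(g|r,cv2.RETR_EXTERNAL,cv2.CHAIN_APPROX_NONE)[0]; c=max(G,key=cv2.contourArea)[:,0,:]
def corr(p): return p
P=pix2plane(w,c,.012)[:,:2]
Lm=(c[:,0]<275)&(c[:,1]>20)&(c[:,1]<145); Rm=(c[:,0]>355)&(c[:,1]>20)&(c[:,1]<145); Bm=(c[:,1]>148)&(c[:,0]>270)&(c[:,0]<360)
(vl,pl),(vr,pr),(vb,pb)=fitline(P[Lm]),fitline(P[Rm]),fitline(P[Bm])
ang=lambda v:np.degrees(np.arctan2(v[1],v[0])); print('L,R,B',ang(vl),ang(vr),ang(vb))
def frame(v):
    x=v/np.linalg.norm(v); return x,np.array([-x[1],x[0]])
x,n=frame(vl+vr); print('plate width',(pl-pr)@n)
pk=(pl+pr)/2; pk=pk+((pb-pk)@x+.064)*x; print('plate pocket',pk,ang(x))
c2=max(cv2.findContours(r,cv2.RETR_EXTERNAL,cv2.CHAIN_APPROX_NONE)[0],key=cv2.contourArea)[:,0,:]; print(cv2.boundingRect(c2))
Q=pix2plane(w,c2,.024)[:,:2]; l=(Q-pk)@np.c_[x,n]
a=Q[(l[:,1]>.033)&(abs(l[:,0]-.015)<.022)]; b=Q[(l[:,1]<-.033)&(abs(l[:,0]-.015)<.022)]
(va,pa),(vc,pc)=fitline(a),fitline(b); x2,n2=frame(va+vc); print('rim sides',ang(va),ang(vc),'width',(pa-pc)@n2)
m=(pa+pc)/2; l2=(Q-m)@x2; print('rim length',l2.max()-l2.min()); 
print('rim pocket',m+x2*(l2.max()+l2.min())/2, ang(x2))
b_=np.load('o.npy'); s=monitor.sense(); 
# held block: dot at present
z=s['position'][2]-DZ-.012+.038
h=cv2.inRange(im,(0,0,0),(55,50,45)); h[:295]=0;h[321:]=0;h[:,:300]=0;h[:,332:]=0; v,u=np.nonzero(h); d=pix2plane(w,[u.mean(),v.mean()],z)[0,:2]
print('dot rel TCP in tool x,n', (d-s['position'][:2])@np.c_[np.r_[np.cos(-.31416),np.sin(-.31416)],np.r_[-np.sin(-.31416),np.cos(-.31416)]],u.mean(),v.mean(),len(u))
```

```text
L,R,B -18.080006 -18.271875 71.97758
plate width 0.100738496
plate pocket [0.5369211  0.12936325] -18.17594
(268, 34, 91, 105)
rim sides -18.323578 -17.855131 width 0.07801373
rim length 0.0888621538163888
rim pocket [0.53410874 0.13036681] -18.089355
dot rel TCP in tool x,n [-0.00845478  0.00054087] 315.42201834862385 307.58715596330273 218
```

The rim fit gives width 78.0 and length 88.9 mm (78 and 88 expected), with the pocket at about (0.535, 0.130) and yaw −18.1°. I'll go above it and lower gently under guard; the expected seated TCP z is about −0.001.

```bash
cat >> h.py <<'E'
def st(n): s=monitor.sense(); print(n,round(s['clock'],2),s['position'].round(4),np.round(s['contact_force'],2),round(s['finger_gap'],3),round(s['gripper_force'],1)); return s
A=np.radians(-18.1); JX=np.array([np.cos(A),np.sin(A)]); JN=np.array([-JX[1],JX[0]])
PK=np.array([.5346,.1302])
E
python3 - <<'E'
from h import *
t=PK+.00845*JX-.0005*JN; q=down(A-np.pi/2)
env.movel([*t,.08],velocity=.2,frame=q); env.movel([*t,.022],velocity=.1); env.hold(.25)
s=st('above'); print('err',s['position'][:2]-t)
print(env.movel([*t,-.004],velocity=.02,guard=4)); env.hold(.1); s=st('down'); print('err',(s['position'][:2]-t)@np.c_[JX,JN])
E
```

```text
above 20.45 [0.5427 0.1271 0.0225] [-0.63 -0.45 -1.39] 0.602 41.7
err [2.53347919e-04 2.94738208e-05]
True
down 21.61 [ 0.5424  0.1271 -0.0012] [-1.33  0.37  5.61] 0.597 42.4
err [-1.00688584e-04 -1.90227225e-05]
```

It stopped at z = −0.0012 as expected, so the heel is seated. I release, rise, and look at both the heel and the handle.

Run:
```python
from h import *
env.release(); s=st('open'); p=s['position']
env.movel([p[0],p[1],.08],velocity=.15)
v=PK-.05*JX+.05*JN; env.movel([*v,.19],velocity=.3); s=st('look')
w=grab('wrist','w5'); im=w['frame']; np.savez('w5.npz',**{k:w[k] for k in ('frame','mtx','k1','view')})
hsv=cv2.cvtColor(im,cv2.COLOR_RGB2HSV)
m=cv2.inRange(hsv,(0,150,60),(6,255,255))|cv2.inRange(hsv,(174,150,60),(180,255,255))
for c in cv2.findContours(m,cv2.RETR_EXTERNAL,cv2.CHAIN_APPROX_NONE)[0]:
    if cv2.contourArea(c)>30: print('red',cv2.boundingRect(c),cv2.contourArea(c))
piv=PK+.064*JX; print('pivot px',w2pix(w,[*piv,.063]),'handle exp',w2pix(w,[.6368,.2125,.099]),w2pix(w,[.6368,.2125,.063]),'seated dot exp',w2pix(w,[*PK,.05]))
```

```text
open 22.05 [ 0.5418  0.1271 -0.0019] [ 0.88  0.6  -0.8 ] 0.997 0.0
look 23.34 [0.5022 0.1932 0.1889] [-1.14  0.35 -0.97] 0.998 0.0
red (265, 327, 17, 27) 311.0
red (214, 12, 30, 30) 543.5
pivot px [[377.01280658  46.38425418]] handle exp [[230.35806119  26.85372774]] [[241.11168309  36.36483079]] seated dot exp [[371.10235824 125.35451483]]
```

View pics/w5.png

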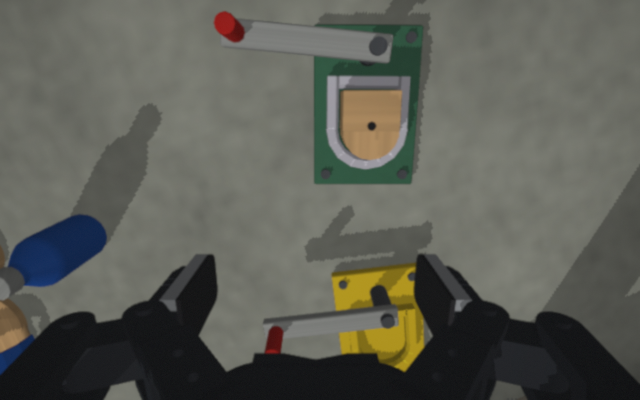

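The heel is seated: its dot is at (371,126), against (371,125) predicted, inside the rim. The red handle's cap is at about (225,23), its base at about (233,31), and the bar is open. Now I grip the handle along the tangent and swing it.

Run:
```python
from h import *
w=dict(np.load('w5.npz'))
a0,b0=w2pix(w,[.6368,.2125,.099])[0],w2pix(w,[.6368+.008*JX[0],.2125+.008*JX[1],.099])[0]; r=np.linalg.norm(a0-b0)
cap=pix2plane(w,[214+r,12+r],.099)[0,:2]; piv=PK+.064*JX; d=cap-piv
print('r',r,'cap',cap,'radius',np.linalg.norm(d)); th=np.arctan2(d[1],d[0]); q0=th-(A+np.pi/2); print('bar q',q0)
def pose(qq):
    t=A+np.pi/2+qq; return piv+.115*np.array([np.cos(t),np.sin(t)]), down(t-np.pi/2)
assert abs(np.linalg.norm(d)-.115)<.006
for qq in (q0,.8,1.6): print(kinematics.ik([*pose(qq)[0],.044],pose(qq)[1]))
p,f=pose(q0); c=(p+cap)/2
env.reach([*c,.13],f); st('over handle')
print(env.movel([*c,.046],velocity=.12,guard=6)); st('at handle')
w=grab('wrist')
env.close_gripper(20); s=st('gripped'); print('gap mm',s['finger_gap']*85)
np.save('q0.npy',[q0])
```

```text
r 12.397426672225386 cap [0.63918085 0.21456364] radius 0.1130543956157763
bar q -0.08143087794008985
[ 1.53002913e-01  7.89336738e-01  1.16587886e+00 -4.44089210e-16
  1.18637705e+00  5.50338386e-01]
[ 1.71865454e-01  6.03439142e-01  1.50631570e+00 -4.44089210e-16
  1.03183781e+00 -3.12229952e-01]
[ 5.42949234e-02  4.64237248e-01  1.74615775e+00 -4.44089210e-16
  9.31197658e-01 -1.22980048e+00]
over handle 24.73 [0.6394 0.2152 0.1297] [0.58 0.12 0.49] 1.003 0.0
False
at handle 25.57 [0.6401 0.2156 0.047 ] [-0.19 -0.53 -0.49] 1.002 0.0
gripped 26.26 [0.6396 0.2155 0.0461] [ 0.15 -0.57  1.63] 0.175 21.4
gap mm 14.88079854489619
```

Run:
```python
from h import *
q0=np.load('q0.npy')[0]; piv=PK+.064*JX; z=.046
def pose(qq):
    t=A+np.pi/2+qq; return piv+.115*np.array([np.cos(t),np.sin(t)]), down(t-np.pi/2)
for qq in np.linspace(q0,1.50,9)[1:]:
    p,f=pose(qq); hit=env.movel([*p,z],velocity=.1,frame=f,guard=15)
    s=monitor.sense(); print(round(qq,2),hit,round(s['clock'],2),np.round(s['contact_force'],1),round(s['finger_gap'],3))
    if hit: break
else:
    p,f=pose(1.571+.05); print('stop',env.movel([*p,z],velocity=.04,frame=f,guard=8)); s=st('end')
    d=s['position'][:2]-piv; print('q',np.arctan2(d[1],d[0])-A-np.pi/2)
```

```text
0.12 False 26.63 [-0.8 -4.7  1.8] 0.176
0.31 False 27.01 [-0.8 -4.2  0.8] 0.178
0.51 False 27.38 [ 0.7 -4.6  0.9] 0.175
0.71 False 27.76 [ 0.9 -6.2 -0.9] 0.177
0.91 False 28.13 [ 1.7 -4.6 -0.5] 0.173
1.1 False 28.51 [ 2.8 -3.9 -0.6] 0.176
1.3 False 28.88 [ 3.7 -3.7 -2. ] 0.175
1.5 False 29.26 [ 3.6 -3.  -1.9] 0.178
stop True
end 29.58 [0.4866 0.1453 0.0462] [2.05 6.47 1.58] 0.182 21.8
q 1.5758417426615954
```

It reached the stop at q ≈ 1.576. Let go, rise clear and check.

Run:
```python
from h import *
env.hold(.2); env.release(); s=st('open'); p=s['position']
env.movel([p[0],p[1],.12],velocity=.15)
v=PK-.13*JX; env.movel([*v,.20],velocity=.25,frame=down(A+np.pi/2)) ; st('up')
q=down(A-np.pi/2); print(kinematics.ik([*v,.20],q))
env.reach([*v,.20],q); st('look'); w=grab('wrist')
sc=grab('scene'); piv=PK+.064*JX
e=piv-.115*JX; print('exp handle top',w2pix(w,[*e,.099]),'pivot',w2pix(w,[*piv,.063]))
u,vv=w2pix(sc,[*PK,.04])[0].astype(int)
cv2.imwrite('pics/end.png',np.hstack([cv2.resize(w['frame'][0:250,160:480],(400,312)),cv2.resize(sc['frame'][vv-62:vv+63,u-80:u+80],(400,312))])[:,:,::-1])
```

```text
open 30.47 [0.4864 0.1438 0.0459] [ 0.12 -0.39  0.11] 0.998 0.0
up 31.71 [0.4112 0.1704 0.1988] [-0.28  0.21  0.7 ] 1.001 0.0
[ 1.28986527e-01  1.40185670e-01  1.73052108e+00 -4.44089210e-16
  1.27088590e+00  2.01568745e+00]
look 34.36 [0.4111 0.1706 0.1999] [-0.04  0.48  0.75] 1.001 0.0
exp handle top [[315.90089892  91.07031054]] pivot [[315.90075376 -58.08577885]]
```

View pics/end.png

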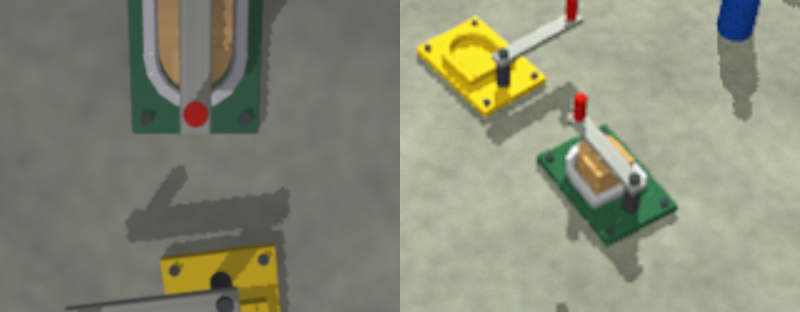

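The bar lies straight over the middle of the seated heel. The handle cap is at wrist (316,91), exactly where it should be at the stop. The gripper is clear of everything, so I hand in.

```bash
python3 -c "
from h import *
print(job.hand_in())"
```

```text
the job is handed in; nothing more can be done
None
```

The pale heel block is seated in the green jig's pocket, the keeper bar is swung over it to its stop and released, and the job was handed in at about 34 s with the arm clear; my first grasp closed on top of the block (about 5 N) without moving it.

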